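# Which sugar canister is fuller?

## Robot

A 6-joint arm with a two-finger parallel gripper is mounted at the origin on the work surface. World frame = base frame: x ahead of the robot, y to its left, z up, the work surface at z = 0. Lengths are in m, angles in rad, forces in N, time in s.
With the tool pointing down it reaches from about 0.375 to 0.9 m from the base axis. Payload 3.1 kg.
Tool frame: the origin (TCP) lies between the finger pads; the fingertips stand 22 mm ahead of it and the grasp point (between the pads) lies 3 mm ahead of it; z points along the fingers, y is the line along which they close (so a half turn about z gives the same grasp; the last joint's range is limited). The gripper opens to 87 mm and grips with 3 to 60 N. Pads are 19 mm wide; open, the fingers measure 117 mm over their backs; the gripper's body (75 mm by 190 mm) begins 51 mm behind the grasp point.
Start: joints at [-1.419, 0.527, 1.433, -0, 1.181, -0.178], TCP at [0.203, -0.591, 0.245] pointing down, gripper open.
Joint ranges: [-3.08, 3.08], [-0.75, 2.2], [0.22, 2.44], [-1.43, 4.57], [0, 2.65], [-2.85, 2.85]. Speed limits (rad/s): [2.79, 2.79, 3.14, 3.14, 3.14, 3.14].

## Interface

Orientations are given as a unit quaternion [x, y, z, w].
In Python, from rig import get_obs, camera, get_calibration, hand_in, cut_out gives the robot as it stands.
- The arm moves only by the shell command python3 -m inch 'ROWS' [OPENING] [FORCE]. ROWS is JSON, one flat list of numbers, 6 for each row, row after row: the shift along the tool's x, y, z scaled (see below), then the turn, a rotation vector about the tool's x, y, z scaled (see below). A call has 1 to 20 rows; each row is the pose to reach, as a shift and turn from the pose commanded when the call began, along the tool's axes at that moment; what a row does not reach only later rows make up. The controller multiplies each number of a shift by 0.08 m and each number of a turn by 90 degrees. A row lasts 1/12 s, in which the tool goes at most 41.7 mm and 7.16 degrees, less where a joint would pass 70% of its speed; a pose out of reach is approached as far as the arm can. A call with a number of a shift or a turn outside -1 to 1 is refused whole. A call with a gripper value outside its range is refused whole. OPENING is the finger opening in mm, from 0 to 87, set as the call begins (- or left out, the last holds). The fingers move at their own pace and stop on an object; FORCE is the grip in N (left out, the last holds). Time passes only in rows, so rows that repeat a pose let the fingers close. It gives the time, the measured TCP pose, the force, the opening and the grip force at its end, in the units of the state.
- get_obs(): the state, without advancing time (a new reading comes with each control period).
- camera(name): name is "scene" or "top" or "wrist"; returns the picture (400x640x3 uint8, red, green, blue); there is no depth.
- get_calibration(name): a dict with "vertical_fov" (degrees; the focal length in pixels is half the picture's height over the tangent of half this angle, whatever the lens; pixels are square), "cx", "cy" (the principal point, pixels), "D" ([k1, k2, p1, p2, k3] as OpenCV has them; the pictures are not rectified), "T" (4x4, takes a point from camera to world coordinates). Camera axes: x right, y down, z forward; pixel columns grow to the right and rows downward; lengths in m; the calibration is good to about 2 mm. A picture is of the moment at which its call begins: read the wrist's pose just before it. get_calibration takes no time and is no camera call; for the wrist camera it gives the pose at the moment of the call.
- hand_in(): hands the job in; it is judged then, once.
Trained networks look in the newest picture that a camera, given by its name, has taken for a name from the list of things; names that differ only in an ending like _2 or _b are one class to them, and where a whole thing is asked for, a point or a joint stands for the part that bears it (a point fixed in the world has none). Each returns a list of dicts, best first, with "conf" (0 to 1); they miss things now and then, are a little off and sometimes report something else, mostly with a low value. They report only what shows in the picture. A call takes as long as a camera call.
- cut_out(camera, thing): "region" (400x640 bool, what is visible of it) and "bbox" ([left, top, right, bottom] in pixels, round what is visible of it).
The state is a dict: "time": time; "q": joint angles; "joint_velocities": joint speeds; "joint_torque": joint torques, N m; "position": TCP position; "tool_rot": TCP orientation; "ft_force": force on the tool from outside, world axes, zero at the start; "moment": the same for the moment, N m; "grip_width": finger opening in m; "grip_force": force on a finger pad.
Only numpy, scipy, OpenCV 4.12 (cv2) and the standard library are available. Lean on these libraries where they do the work, as an engineer would, in place of code of your own. Each camera call takes 0.05 s, during which the arm holds its last target. There are 200 camera calls.

## Task

Weigh the loose sugar canister against the one already on the balance: seat it squarely on the empty pan, right down inside the raised frame there, let go and watch which way the beam settles. Then stand the heavier of the two canisters upright in the free space on the round tray and leave the lighter one seated on its pan. Be gentle with the balance, never forcing a canister or the gripper against it, and leave the glasses, spoons, bowl and mug as they are.

Things in the scene. Friction and masses are not known exactly. Their poses are not given: they have to be found in the camera images.
- canister_a_mid (a point): The loose canister, on the counter in front of the balance at the start: plain stainless sugar canister with a ribbed screw-top lid, 60 mm diameter (lid 58 mm), 92 mm tall, 0.2 to 0.55 kg, standing upright; this point is its centre, 46 mm above its foot, z up. Its fill is unknown.
- canister_b_mid (a point): The other canister, already seated on the right pan of the balance: plain stainless sugar canister with a ribbed screw-top lid, 60 mm diameter (lid 58 mm), 92 mm tall, 0.2 to 0.55 kg, standing upright; this point is its centre, 46 mm above its foot, z up. Looks the same as the loose one.
- pan_left_floor (a point): Mark on the flat top of the left (larger y) pan, over its stem; empty and raised at the start, about 108 mm above the counter then; z up, y along the beam outward from the pivot, x across it. The pan reaches 69 mm outward and 44 mm inward of it, 96 mm wide along x, always level; the place on the pan does not change the reading. A raised frame lies on it, see pan_left.
- pan_left: The left pan; origin 25 mm below its top. Its steel frame, 6 mm high, opening 63 (y) by 74 mm (x), end bars 10 mm wide, is adjustable: held by friction with its middle 3 to 26 mm outward (+y) of the pan's mark, not measured. Pressed down, the pan pushes back with about 4 N; an upright canister held lightly pressed on it and slid along y (2 to 3 N drag) drops in, then meets the other bar.
- pan_right_floor (a point): Centre of the flat top of the right (smaller y) pan, about 83 mm above the counter at the start; axes as for the left pan, y pointing inward to the pivot. Its frame, of the same size, is fixed and centred on this point. In both frames a seated canister has 7 mm of room to each side across the beam (x) but only 1.5 mm along it (y): fingers that close along y on a seated canister, a little off centre, shove it hard against a bar; closing across the beam they do not.
- beam (a joint): Beam angle, rad: 0 level, +0.1 left pan up and right pan down (as at the start), -0.1 left pan down. Pivot 70 mm above the counter, 125 mm from each pan's stem; the pans go 12.5 mm up or down from level. Damped: a clear difference shows within 2 s of letting go, a small one takes longer. The beam gives way freely under the hand up to its stops.
- balance: White base of the two-pan balance, 90 x 150 x 26 mm, fixed to the counter, with posts to 78 mm high and a pointer to 125 mm at its centre; the beam lies along its y axis, 372 mm long overall with the pans. Origin at the centre of its underside. Neither a canister nor the gripper may bear on the balance with more than 25 N.
- tray: Round silver-toned tray, 312 mm across, fixed; origin at the centre of its underside, floor 4 mm above the counter, rim 16 mm high. The three glasses and a teaspoon are on it.
- tray_space (a point): Middle of the free space on the tray's floor, on the side towards the balance; a canister may stand anywhere on the tray's floor that is free (its centre within 118 mm of the tray's centre).
- glass0: Drinking glass on the tray, 64 mm diameter, 105 mm tall; origin under its centre. Leave alone.
- glass1: Drinking glass like glass0. Leave alone.
- glass2: Drinking glass like glass0. Leave alone.
- spoon_tray: Stainless teaspoon, 135 mm long, lying on the tray along its own x. Leave alone.
- spoon_counter: Stainless teaspoon like the other, lying on the counter beyond the balance. Leave alone.
- bowl: White bowl, 76 mm across, 45 mm high, on the counter beside the loose canister; origin under its centre. Leave alone.
- mug: White mug, 76 mm across, 90 mm high, handle at its +y; origin under its centre. Leave alone.

How it is judged:
On the way:
1. the loose canister stands flat inside the frame of the left pan, let go, for half a second (z of canister_a_mid in the frame of pan_left_floor between 0.043 and 0.0485 m and horizontal distance between canister_a_mid and pan_left_floor below 0.034 m and angle between canister_a_mid's own z axis and vertical below 0.04 rad and contact force between the fingers and canister_a below 0.05 N and linear speed of canister_a below 0.1 m/s), for 0.5 s.
At the end, for the whole second after the job is handed in: The heavier canister (either, if within 8 percent) stands upright (0.04 rad) on the tray, its centre within 118 mm of the tray's; the lighter stands flat (2.5 mm in height, 0.04 rad) inside the frame of the pan it was weighed on; both released and at rest (linear speed of each of canister_a, canister_b below 0.01 m/s and ((horizontal distance between canister_a_mid and tray below 0.118 m and angle between each of canister_a_mid, canister_b_mid's own z axis and vertical below 0.04 rad and contact force between canister_a and tray above 3.25 N and z of canister_b_mid in the frame of pan_right_floor between 0.043 and 0.0485 m and horizontal distance between canister_b_mid and pan_right_floor below 0.018 m) or (horizontal distance between canister_b_mid and tray below 0.118 m and angle between each of canister_b_mid, canister_a_mid's own z axis and vertical below 0.04 rad and contact force between canister_b and tray above 3 N and z of canister_a_mid in the frame of pan_left_floor between 0.043 and 0.0485 m and horizontal distance between canister_a_mid and pan_left_floor below 0.034 m and contact force between canister_a and pan_left_c1 below 3.81 N))); the robot touches nothing.
It fails at once if a canister or the gripper bears on the balance with more than 25 N (contact force between any of canister_a, canister_b, the fingers and balance above 25 N).
It fails at once if a canister is tipped over (angle between any of canister_a_mid, canister_b_mid's own z axis and vertical above 0.6 rad).
It fails at once if a glass, spoon, the bowl or the mug is shifted by more than 30 mm (distance of any of glass0, glass1, glass2, spoon_tray, spoon_counter, bowl, mug from where it was at the start of the episode above 0.03 m).
It also fails if it takes over 61 s, if anything falls off the work surface, if the arm or the gripper's body presses on something with over 40 N, if the wrist force passes 120 N, or if a joint passes its speed limit or range.

## Working session

There is one attempt and no reset: what is moved stays moved. The work goes in short steps, Python scripts to look and compute and a shell command to move; the robot and the scene stay as the last step left them, time stands still between calls to the robot, and variables do not carry over. Pictures are saved under pics/ and viewed, at most 11 in all, crops included, and the job is handed in when it is done.

```bash
mkdir -p pics; cat > h.py <<'E'
import numpy as np, cv2
from rig import *
def K(name):
    c=get_calibration(name); f=200/np.tan(np.radians(c["vertical_fov"])/2)
    return np.array([[f,0,c["cx"]],[0,f,c["cy"]],[0,0,1]]),np.array(c["D"]),np.array(c["T"])
def ray(name,px,z,cal=None):
    k,D,T=cal or K(name)
    p=cv2.undistortPoints(np.array(px,float).reshape(-1,1,2),k,D).reshape(-1,2)
    d=np.c_[p,np.ones(len(p))]@T[:3,:3].T; o=T[:3,3]
    return o+d*((z-o[2])/d[:,2])[:,None]
def proj(name,P,cal=None):
    k,D,T=cal or K(name); Ti=np.linalg.inv(T)
    return cv2.projectPoints(np.array(P,float).reshape(-1,1,3),cv2.Rodrigues(Ti[:3,:3])[0],Ti[:3,3],k,D)[0].reshape(-1,2)
def save(name,fn):
    im=camera(name); cv2.imwrite("pics/"+fn,im[:,:,::-1]); return im
E
python3 - <<'E'
from h import *
o=get_obs(); print({k:np.round(v,3).tolist() for k,v in o.items()})
a=save("scene","s0.png"); b=save("top","t0.png")
cv2.imwrite("pics/st.png",np.vstack([a,b])[:,:,::-1])
for c in ("scene","top"):
    k,D,T=K(c); print(c,k[0,0],T.round(3).tolist())
    for t in ("canister_a_mid","pan_left","pan_right_floor","balance","tray","bowl","mug","glass0","spoon_tray","spoon_counter"):
        print(c,t,[(round(r["conf"],2),np.round(r["bbox"]).tolist()) for r in cut_out(c,t)[:4]])
E
```

```text
{'time': 0.0, 'q': [-1.419, 0.528, 1.434, 0.0, 1.181, -0.179], 'joint_velocities': [-0.001, -0.001, 0.0, -0.003, 0.0, -0.0], 'joint_torque': [-0.0, -44.004, -17.659, 0.063, 0.058, -0.0], 'position': [0.203, -0.59, 0.244], 'tool_rot': [0.986, 0.165, 0.0, -0.001], 'ft_force': [0.734, 0.14, 0.313], 'moment': [0.016, -0.013, -0.052], 'grip_force': 0.0, 'grip_width': 0.087}
scene 507.16280361383195 [[-0.54, 0.629, -0.559, 1.403], [0.842, 0.413, -0.348, 0.595], [0.012, -0.659, -0.752, 1.167], [0.0, 0.0, 0.0, 1.0]]
scene canister_a_mid [(0.92, [318.0, 148.0, 339.0, 182.0]), (0.55, [236.0, 127.0, 259.0, 144.0])]
scene pan_left [(0.69, [285.0, 175.0, 336.0, 211.0]), (0.22, [319.0, 149.0, 338.0, 180.0])]
scene pan_right_floor [(0.96, [205.0, 162.0, 253.0, 190.0]), (0.26, [238.0, 125.0, 262.0, 146.0])]
scene balance [(0.93, [208.0, 163.0, 330.0, 222.0])]
scene tray [(0.76, [346.0, 193.0, 453.0, 280.0])]
scene bowl [(0.75, [237.0, 126.0, 263.0, 145.0])]
scene mug [(0.56, [254.0, 230.0, 300.0, 272.0])]
scene glass0 [(0.84, [391.0, 232.0, 426.0, 271.0]), (0.84, [358.0, 213.0, 384.0, 253.0]), (0.63
[... 339 characters left out ...]
075], [-0.007, -0.106, -0.994, 1.235], [0.0, 0.0, 0.0, 1.0]]
top canister_a_mid [(0.68, [339.0, 268.0, 367.0, 288.0])]
top pan_left [(0.88, [305.0, 179.0, 362.0, 226.0])]
top pan_right_floor [(0.81, [412.0, 162.0, 464.0, 209.0])]
top balance []
top tray [(0.89, [165.0, 176.0, 292.0, 299.0]), (0.27, [308.0, 109.0, 346.0, 151.0])]
top bowl [(0.92, [454.0, 255.0, 487.0, 289.0]), (0.45, [339.0, 264.0, 365.0, 286.0])]
top mug [(0.77, [309.0, 109.0, 343.0, 153.0])]
top glass0 [(0.76, [159.0, 225.0, 198.0, 253.0]), (0.74, [229.0, 187.0, 262.0, 216.0]), (0.64, [179.0, 192.0, 214.0, 221.0])]
top spoon_tray [(0.82, [203.0, 213.0, 234.0, 261.0])]
top spoon_counter [(0.56, [392.0, 114.0, 434.0, 154.0])]
```

View pics/t0.png

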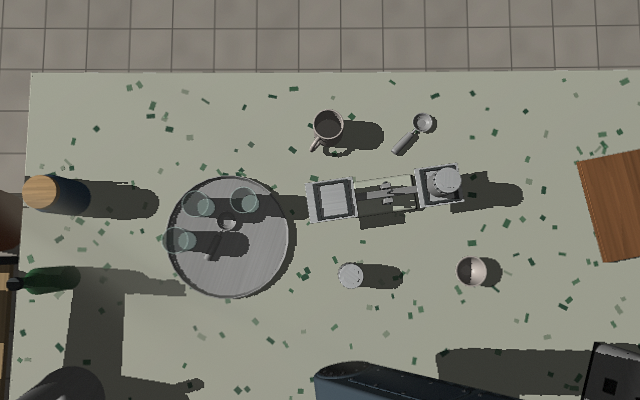

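View pics/s0.png

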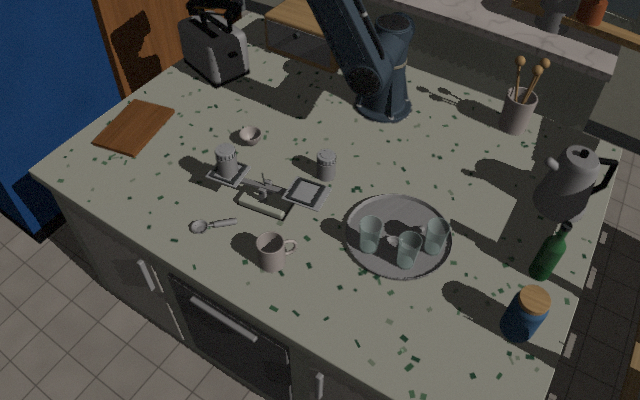

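The top view shows the loose canister lid at about (350,275), left pan at (332,200), right pan with canister at (440,183), and the tray at (229,237), free on its right/lower side. Next I compute positions.

```bash
python3 - <<'E'
from h import *
im=cv2.imread("pics/t0.png")
crop=cv2.resize(im[155:295,295:475],None,fx=4.4,fy=4.2,interpolation=cv2.INTER_CUBIC)
cv2.imwrite("pics/tc.png",crop)
camera("top")
for t,z in (("canister_a_mid",.07),("pan_left",.104),("pan_right",.079),("tray",.012),("bowl",.03),("mug",.06),("glass0",.07),("spoon_tray",.006),("spoon_counter",.004)):
    for r in cut_out("top",t)[:3]:
        m=r["region"].astype(np.uint8); (c,s,a)=cv2.minAreaRect(cv2.findNonZero(m))
        print(t,round(r["conf"],2),np.round(c,1),np.round(s,1),round(a,1),ray("top",[c],z)[0].round(3))
E
```

```text
canister_a_mid 0.68 [350.3 275.8] [26.9 24.7] 45.0 [0.424 0.017 0.07 ]
pan_left 0.64 [331.1 199.8] [40.9 48.4] 81.9 [0.603 0.062 0.104]Traceback (most recent call last):
  File "<stdin>", line 7, in <module>
ValueError: it knows: balance, beam, bowl, canister_a_mid, canister_b_mid, glass, mug, pan_left, pan_left_floor, pan_right_floor, spoon_counter, spoon_tray, tray, tray_space
```

View pics/tc.png

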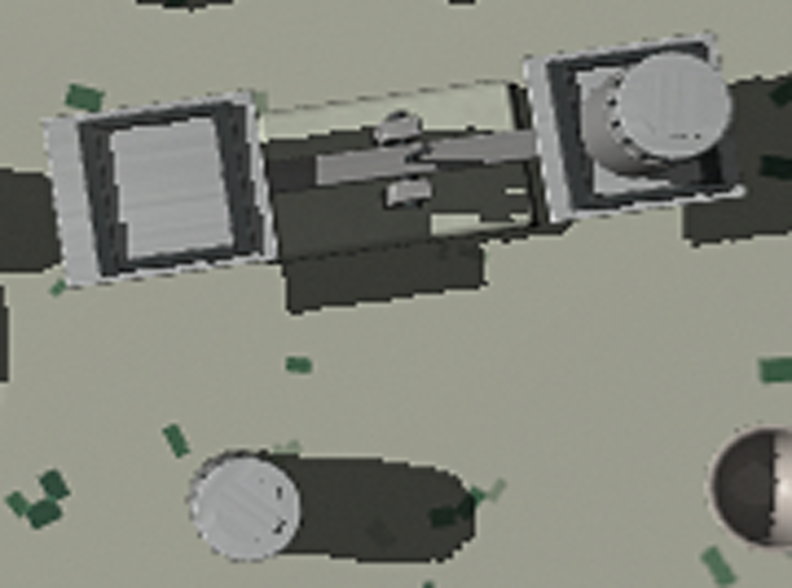

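The crop shows the left pan's frame (dark) with opening roughly (110..232,118..255), offset outward of the pan's middle less than centred. Working out the geometry.

```bash
python3 - <<'E'
from h import *
u=lambda c: np.array(c,float)/[4.4,4.2]+[295,155]
L=ray("top",u([(47,120),(247,93),(275,258),(75,285)]),.108); F=ray("top",u([(80,122),(240,103),(265,245),(100,275)]),.114)
R=ray("top",u([(526,60),(715,35),(742,190),(557,220)]),.083)
print(L.mean(0).round(4),R.mean(0).round(4),F.mean(0).round(4))
d=L.mean(0)-R.mean(0);d[2]=0;dist=np.hypot(*d[:2]);d/=dist;print("sep",dist,"dir",d,"yaw",np.degrees(np.arctan2(-d[0],d[1])))
# edges along beam: outer, inner
for n,P in(("L",L),("F",F),("R",R)): 
    s=P[:,:2]@d[:2]; print(n,((s[0]+s[3])/2).round(4),((s[1]+s[2])/2).round(4), "across",(P[:,:2]@[d[1],-d[0]]).round(4))
camera("top")
for t,z in (("canister_a_mid",.07),("canister_b_mid",.15),("tray",.012),("bowl",.03),("mug",.06),("glass0",.07),("spoon_tray",.006)):
    for r in cut_out("top",t)[:3]:
        m=r["region"].astype(np.uint8); (c,s,a)=cv2.minAreaRect(cv2.findNonZero(m))
        print(t,round(r["conf"],2),np.round(c,1),np.round(s,1),ray("top",[c],z)[0].round(3))
# canister A lid circle centre at crop (246,507); B lid (675,105) z=.175
print("A",ray("top",[u((246,507))],.092),"B",ray("top",[u((675,105))],.175))
k,D,T=K("wrist");p=get_obs();from scipy.spatial.transform import Rotation as Ro
Rt=Ro.from_quat(p["tool_rot"]).as_matrix();print("wrist cam in tool",(Rt.T@(T[:3,3]-p["position"])).round(3),(Rt.T@T[:3,:3]).round(2).tolist())
print("tool axes",Rt.round(3).tolist())
E
```

```text
[0.6021 0.0612 0.108 ] [ 0.6401 -0.1977  0.083 ] [0.603  0.0558 0.114 ]
sep 0.26171655742960076 dir [-0.14527406  0.98939145  0.        ] yaw 8.353149722811386
L 0.027 -0.0808 across [0.6518 0.6512 0.5573 0.558 ]
F 0.0113 -0.076 across [0.6473 0.6453 0.5649 0.5612]
R -0.237 -0.3402 across [0.6509 0.65   0.5598 0.5576]
canister_a_mid 0.91 [350.  275.5] [26.2 24.7] [0.425 0.017 0.07 ]
canister_b_mid 0.73 [443.4 181.8] [25.9 34.9] [ 0.639 -0.191  0.15 ]
canister_b_mid 0.41 [198.5 203. ] [26. 33.] [0.592 0.362 0.15 ]
tray 0.76 [227.  236.5] [119.5 123.7] [0.519 0.325 0.012]
bowl 0.55 [470.5 271. ] [30. 31.] [ 0.433 -0.281  0.03 ]
mug 0.71 [327.1 130.6] [30.8 45.3] [0.78  0.071 0.06 ]
mug 0.22 [330.8 199.3] [41.3 49.2] [0.608 0.063 0.06 ]
glass0 0.77 [244.5 199.5] [27. 29.] [0.607 0.272 0.07 ]
glass0 0.7 [179. 240.] [26. 36.] [0.51  0.428 0.07 ]
glass0 0.63 [198.7 203.3] [33.5 26.3] [0.598 0.383 0.07 ]
spoon_tray 0.71 [220.7 236.6] [19.6 53.9] [0.519 0.342 0.006]
A [[0.42537062 0.01635837 0.092     ]] B [[ 0.6393928  -0.19627464  0.175     ]]
wrist cam in tool [ 0.07  -0.001 -0.14 ] [[0.0, -0.97, -0.26], [1.0, 0.0, 0.0], [0.0, -0.26, 0.97]]
tool axes [[0.946, 0.325, 0.0], [0.325, -0.946, 0.0], [0.0, -0.0, -1.0]]
```

```bash
python3 -m inch '[1,-1,0,0,0,-0.3, 1,-1,0,0,0,-0.6, 1,-1,0,0,0,-0.882, 1,-1,0,0,0,-0.882, 1,-1,0,0,0,-0.882, 1,-1,0,0,0,-0.882, 1,-1,0,0,0,-0.882, 1,-1,0,0,0,-0.882, 1,-1,0,0,0,-0.882, 1,-1,0,0,0,-0.882, 1,-1,0,0,0,-0.882, 1,-1,0,0,0,-0.882]' 87 10
python3 -m inch '[1,0.88,0,0,0,0, 1,0.88,0,0,0,0, 1,0.88,0,0,0,0]'
python3 -m inch '[1,0.88,0,0,0,0, 1,0.88,0,0,0,0, 1,0.88,0,0,0,0]'
python3 -m inch '[1,0.88,0,0,0,0, 1,0.88,0,0,0,0, 1,0.88,0,0,0,0]'
```

```text
time: 2.65
position: [0.2527, -0.4895, 0.2446]
tool_rot: [0.653, 0.757, -0.0, 0.0]
ft_force: [-0.1, -0.3, -0.5]
grip_width: 0.0869
grip_force: 0.0
time: 2.9
position: [0.3115, -0.3966, 0.2443]
tool_rot: [0.655, 0.756, 0.001, -0.001]
ft_force: [-0.3, 0.3, -0.4]
grip_width: 0.0869
grip_force: 0.0
time: 3.15
position: [0.3698, -0.307, 0.2446]
tool_rot: [0.655, 0.756, 0.001, -0.001]
ft_force: [-1.6, 0.2, -0.4]
grip_width: 0.0871
grip_force: 0.0
time: 3.4
position: [0.428, -0.218, 0.2447]
tool_rot: [0.654, 0.756, 0.001, -0.0]
ft_force: [-0.3, -1.1, -0.2]
grip_width: 0.087
grip_force: 0.0
```

```bash
python3 -m inch '[1,0.88,0,0,0,0, 1,0.88,0,0,0,0, 1,0.88,0,0,0,0]' >/dev/null
python3 -m inch '[1,0.88,0,0,0,0, 1,0.88,0,0,0,0, 1,0.88,0,0,0,0]' >/dev/null
python3 -m inch '[1,0.88,0,0,0,0, 1,0.88,0,0,0,0, 1,0.88,0,0,0,0, 1,0.88,0,0,0,0, 1,0.88,0,0,0,0]'
python3 - <<'E'
from h import *
save("wrist","w1.png")
g=[[.603,.056,.108]]
print(proj("wrist",g))
E
```

```text
time: 4.32
position: [0.6013, 0.0479, 0.2443]
tool_rot: [0.654, 0.757, -0.0, -0.0]
ft_force: [-0.5, -1.1, 0.2]
grip_width: 0.0867
grip_force: 0.0
[[322.65405173 192.09392635]]
```

View pics/w1.png

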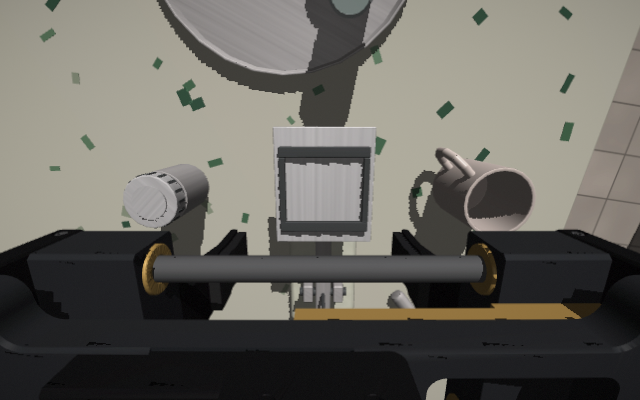

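The wrist view shows the empty left pan at (273–376, 127–241), with the dark frame at (278–371, 147–232), and the loose canister's lid at (150,200).

```bash
python3 - <<'E'
from h import *
im=cv2.imread("pics/w1.png",0).astype(float)
print("rows120+",im[120:248,305:340].mean(1).astype(int).tolist()); print("cols265+",im[170:205,265:385].mean(0).astype(int).tolist())
d=np.array([-.1453,.9894]);a=np.array([.9894,.1453])
for n,px,z in (("pan outer",(322,127),.108),("pan inner",(322,241),.108),("fr outer top",(322,147),.114),("fr inner edge",(322,232),.114),("op in",(322,220),.114),("op out",(322,157),.114),("fl",(278,190),.114),("fr",(371,190),.114),("pl",(273,190),.108),("pr",(376,190),.108),("canA",(151,200),.092)):
    p=ray("wrist",[px],z)[0]; print(n,p[:2].round(4),"s",(p[:2]@d).round(4),"a",(p[:2]@a).round(4))
E
```

```text
rows120+ [63, 63, 63, 63, 63, 64, 102, 214, 175, 175, 174, 174, 174, 174, 174, 174, 174, 174, 174, 174, 174, 174, 173, 173, 173, 169, 134, 78, 62, 62, 62, 61, 60, 60, 60, 59, 54, 36, 67, 67, 67, 67, 78, 120, 148, 164, 170, 170, 170, 170, 170, 169, 169, 169, 169, 169, 169, 168, 168, 168, 168, 168, 168, 168, 167, 167, 167, 167, 167, 167, 166, 166, 166, 166, 166, 166, 165, 165, 165, 165, 165, 165, 164, 164, 164, 164, 164, 164, 163, 163, 163, 163, 163, 163, 163, 162, 162, 162, 162, 162, 152, 65, 74, 62, 60, 60, 60, 59, 59, 59, 56, 50, 60, 61, 71, 105, 144, 160, 159, 159, 153, 102, 60, 60, 60, 60, 60, 60]
cols265+ [170, 170, 170, 169, 170, 170, 170, 170, 170, 158, 152, 163, 160, 128, 78, 57, 59, 59, 59, 56, 76, 135, 166, 167, 166, 164, 163, 166, 169, 169, 169, 167, 165, 164, 165, 167, 171, 171, 168, 165, 167, 169, 170, 169, 170, 170, 169, 172, 172, 167, 162, 161, 165, 168, 170, 171, 169, 166, 165, 166, 167, 166, 166, 168, 167, 166, 165, 166, 166, 164, 162, 164, 165, 164, 164, 165, 166, 168, 170, 169, 165, 163, 163, 164, 164, 164, 166, 167, 167, 168, 168, 166, 163, 162, 155, 127, 83, 47, 44, 56, 59, 58, 59, 78, 125, 156, 163, 161, 161, 166, 170, 170, 170, 170, 170, 170, 170, 170, 170, 170]
pan outer [0.5933 0.1167] s 0.0293 a 0.604
pan inner [0.6099 0.0053] s -0.0834 a 0.6042
fr outer top [0.5959 0.0991] s 0.0115 a 0.604
fr inner edge [0.6081 0.0172] s -0.0713 a 0.6042
op in [0.6063 0.0295] s -0.0589 a 0.6041
op out [0.5972 0.0901] s 0.0024 a 0.604
fl [0.5603 0.0532] s -0.0288 a 0.5621
fr [0.648  0.0661] s -0.0288 a 0.6507
pl [0.5548 0.051 ] s -0.0301 a 0.5564
pr [0.6541 0.0656] s -0.0301 a 0.6567
canA [0.4277 0.0181] s -0.0443 a 0.4258
```

```bash
python3 -m inch '[0,-0.95,0,0,0,0, 0,-0.95,0,0,0,0]' >/dev/null
python3 -m inch '[0,-0.95,0,0,0,0, 0,-0.95,0,0,0,0]' >/dev/null
python3 -m inch '[-0.06,-0.31,0.8,0,0,0, -0.06,-0.31,0.8,0,0,0, -0.06,-0.31,0.8,0,0,0, -0.06,-0.31,0.8,0,0,0, -0.06,-0.31,0.8,0,0,0, -0.06,-0.31,0.8,0,0,0]'
python3 - <<'E'
from h import *
save("wrist","w2.png")
for r in cut_out("wrist","canister_a_mid")[:2]: print(r["conf"],r["bbox"])
print(proj("wrist",[[.427,.0175,.092]]))
E
```

```text
time: 5.2
position: [0.4291, 0.0157, 0.1819]
tool_rot: [0.654, 0.756, 0.001, 0.002]
ft_force: [-0.5, 0.5, 0.4]
grip_width: 0.0865
grip_force: 0.0
0.82 [280.5, 167.3, 350.6, 246.6]
[[316.63605342 212.61136106]]
```

View pics/w2.png

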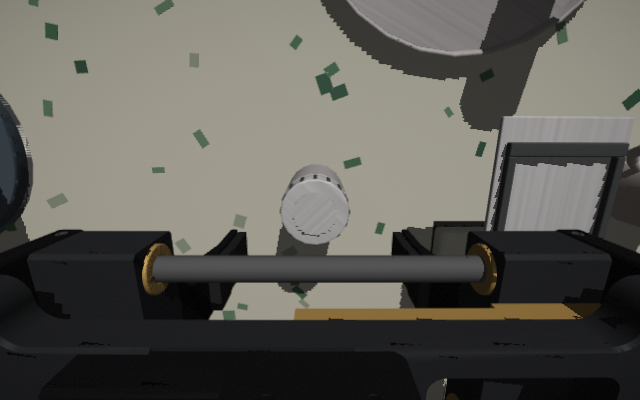

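Lid centre at (315,211), agreeing with the estimate. Descend and grip.

```bash
python3 -m inch '[0.03,-0.02,0.75,0,0,0, 0.03,-0.02,0.75,0,0,0, 0.03,-0.02,0.75,0,0,0]' >/dev/null
python3 -m inch '[0,0,0.25,0,0,0, 0,0,0.5,0,0,0, 0,0,0.76,0,0,0, 0,0,0.76,0,0,0, 0,0,0.76,0,0,0]'
python3 -m inch '[0,0,0,0,0,0, 0,0,0,0,0,0, 0,0,0,0,0,0, 0,0,0,0,0,0, 0,0,0,0,0,0, 0,0,0,0,0,0, 0,0,0,0,0,0, 0,0,0,0,0,0]' 50 25
```

```text
time: 5.97
position: [0.4255, 0.0185, 0.0601]
tool_rot: [0.654, 0.757, -0.0, -0.0]
ft_force: [-0.5, -0.0, -0.3]
grip_width: 0.0869
grip_force: 0.0
time: 6.63
position: [0.4252, 0.0184, 0.0603]
tool_rot: [0.654, 0.757, 0.0, 0.001]
ft_force: [-0.5, 0.1, 6.7]
grip_width: 0.0594
grip_force: 25.0
```

```bash
python3 -m inch '[0,0,-0.4,0,0,0, 0,0,-0.8,0,0,0, 0,0,-0.8,0,0,0]' >/dev/null
python3 -m inch '[0,0,-0.4,0,0,0, 0,0,-0.85,0,0,0, 0,0,-0.85,0,0,0, 0,0,-0.85,0,0,0]'
python3 -m inch '[0.1,0.4,0,0,0,0, 0.1,0.8,0,0,0,0, 0.1,0.8,0,0,0,0]'>/dev/null
python3 -m inch '[0.05,0.4,0,0,0,0, 0.05,0.8,0,0,0,0, 0.05,0.8,0,0,0,0]' >/dev/null
python3 -m inch '[0.02,0.4,0,0,0,0, 0.02,0.66,0,0,0,0, 0.02,0.66,0,0,0,0, 0.02,0.66,0,0,0,0, 0.02,0.66,0,0,0,0, 0.02,0.66,0,0,0,0, 0.02,0.66,0,0,0,0]'
python3 - <<'E'
from h import *
save("wrist","w3.png");p=get_obs()["position"]
print("s",p[:2]@[-.1453,.9894],"a",p[:2]@[.9894,.1453],p,get_obs()["ft_force"])
E
```

```text
time: 7.22
position: [0.4257, 0.0183, 0.1925]
tool_rot: [0.654, 0.757, 0.001, 0.002]
ft_force: [0.2, -0.7, -4.0]
grip_width: 0.0595
grip_force: 25.0
time: 8.3
position: [0.6003, 0.058, 0.1909]
tool_rot: [0.654, 0.757, -0.001, -0.001]
ft_force: [-0.7, 0.8, -3.4]
grip_width: 0.0592
grip_force: 25.0
s -0.029851326220700712 a 0.6027677710480128 [0.60070114 0.05804584 0.19132546] [-0.5131749  -0.79042543 -3.33530129]
```

View pics/w3.png

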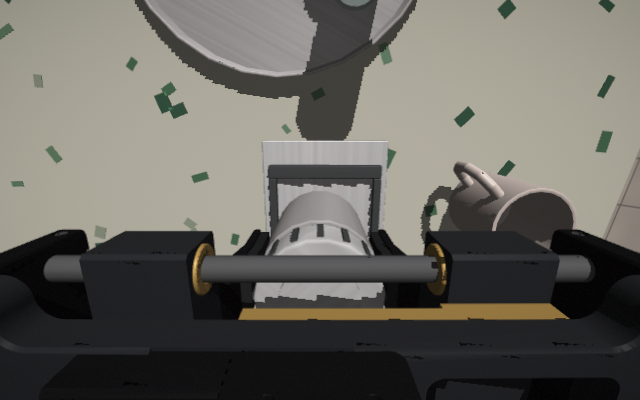

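The held canister's foot edge is at about (322,190), and the outer frame bar's inner edge at about row 178. Measuring their relation.

```bash
python3 - <<'E'
from h import *
im=cv2.imread("pics/w3.png",0).astype(float)
print("150+",im[138:205,314:330].mean(1).astype(int).tolist())
d=np.array([-.1453,.9894])
for n,z,rs in(("foot",.131,(189,190,191,192)),("baredge top",.114,(177,178,179)),("bar outer",.114,(164,165,166)),("pan outer",.108,(140,141,142))):
    print(n,[(r,round(float(ray("wrist",[(322,r)],z)[0][:2]@d),4)) for r in rs])
E
```

```text
150+ [63, 67, 117, 216, 172, 175, 174, 174, 174, 174, 174, 174, 174, 174, 174, 174, 174, 174, 174, 174, 173, 173, 173, 173, 173, 169, 137, 67, 72, 63, 62, 62, 62, 61, 60, 60, 61, 59, 59, 56, 39, 67, 66, 66, 66, 66, 72, 99, 139, 170, 170, 170, 168, 154, 148, 148, 148, 148, 148, 149, 149, 149, 149, 149, 149, 149, 149]
foot [(189, -0.0019), (190, -0.0026), (191, -0.0033), (192, -0.004)]
baredge top [(177, 0.0038), (178, 0.003), (179, 0.0023)]
bar outer [(164, 0.0136), (165, 0.0129), (166, 0.0121)]
pan outer [(140, 0.031), (141, 0.0302), (142, 0.0295)]
```

```bash
python3 -m inch '[0.055,0.015,0.1,0,0,0, 0.055,0.015,0.15,0,0,0, 0.055,0.015,0.15,0,0,0, 0.055,0.015,0.15,0,0,0, 0.055,0.015,0.15,0,0,0, 0.055,0.015,0.15,0,0,0]'
for i in 1; do python3 -m inch '[0,0,0.03,0,0,0, 0,0,0.05,0,0,0, 0,0,0.05,0,0,0, 0,0,0.05,0,0,0]'; done
python3 -m inch '[0,0,0.03,0,0,0, 0,0,0.05,0,0,0, 0,0,0.05,0,0,0, 0,0,0.05,0,0,0]'
python3 - <<'E'
from h import *
im=save("wrist","w4.png")
cv2.imwrite("pics/w4c.png",cv2.resize(im[130:300,220:430,::-1],None,fx=3,fy=3,interpolation=cv2.INTER_CUBIC))
E
```

```text
time: 8.85
position: [0.6026, 0.0626, 0.1799]
tool_rot: [0.654, 0.757, 0.0, 0.0]
ft_force: [0.1, -0.1, -2.7]
grip_width: 0.0595
grip_force: 25.0
time: 9.18
position: [0.6023, 0.0626, 0.1756]
tool_rot: [0.654, 0.757, -0.0, -0.0]
ft_force: [-0.3, 0.4, -2.6]
grip_width: 0.0594
grip_force: 25.0
time: 9.52
position: [0.6022, 0.0627, 0.1715]
tool_rot: [0.654, 0.757, -0.0, -0.0]
ft_force: [0.7, 0.5, -2.5]
grip_width: 0.0592
grip_force: 25.0
```

View pics/w4c.png

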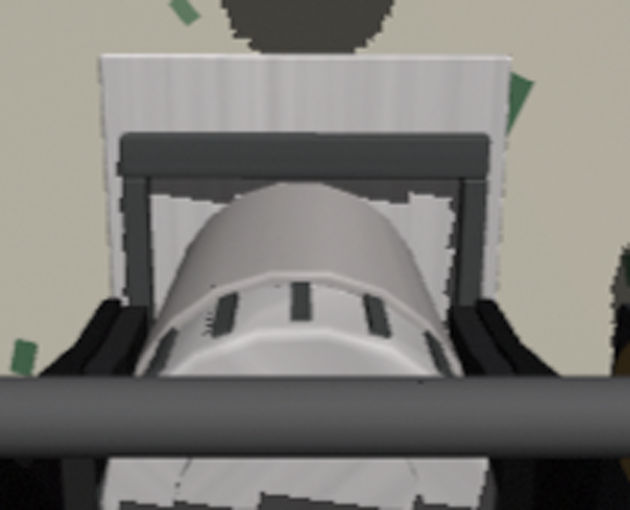

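Foot edge at crop row 182, just inside the outer bar's inner edge (row 178), no contact yet; continuing down.

```bash
python3 -m inch '[0,0,0.015,0,0,0, 0,0,0.03,0,0,0, 0,0,0.03,0,0,0]'
python3 -m inch '[0,0,0.015,0,0,0, 0,0,0.03,0,0,0, 0,0,0.03,0,0,0]'
python3 - <<'E'
from h import *
im=save("wrist","w5.png").mean(2)
print(im[130:215,314:330].mean(1).astype(int).tolist())
d=np.array([-.1453,.9894])
P=lambda s,z:np.r_[s*d+.604*np.array([.9894,.1453]),z]
for z in(.108,.104,.100): print(z,proj("wrist",[P(.0293,z),P(.0127,z+.006),P(.0034,z+.006)]).round(1)[:,1])
E
```

```text
time: 9.82
position: [0.6022, 0.0627, 0.1691]
tool_rot: [0.654, 0.757, -0.0, -0.0]
ft_force: [1.0, 0.1, -4.0]
grip_width: 0.0593
grip_force: 25.0
time: 10.07
position: [0.6025, 0.0627, 0.1672]
tool_rot: [0.654, 0.757, 0.0, 0.0]
ft_force: [-1.3, 1.3, -0.1]
grip_width: 0.0592
grip_force: 25.0
[63, 63, 63, 63, 63, 63, 63, 63, 63, 63, 63, 63, 63, 63, 63, 63, 63, 73, 138, 217, 173, 176, 175, 175, 176, 175, 175, 175, 175, 175, 175, 175, 175, 175, 175, 175, 175, 175, 175, 174, 174, 174, 174, 174, 165, 89, 78, 67, 63, 63, 62, 62, 61, 61, 60, 61, 61, 60, 58, 52, 44, 75, 142, 149, 149, 149, 149, 149, 150, 150, 150, 150, 150, 150, 150, 150, 150, 150, 150, 150, 150, 150, 150, 151, 151]
0.108 [150.6 176.3 189.8]
0.104 [150.2 175.3 188.6]
0.1 [149.7 174.4 187.4]
```

Contact came at TCP ≈0.168, the height of the pan floor (a bar would meet at 0.174). Release.

```bash
python3 -m inch '[0,0,0.015,0,0,0, 0,0,0.015,0,0,0, 0,0,0.015,0,0,0]'
python3 -m inch '[0,0,0,0,0,0, 0,0,0,0,0,0, 0,0,0,0,0,0, 0,0,0,0,0,0, 0,0,0,0,0,0, 0,0,0,0,0,0, 0,0,0,0,0,0, 0,0,0,0,0,0]' 87
python3 -m inch '[0,0,-0.5,0,0,0, 0,0,-1,0,0,0, 0,0,-1,0,0,0]' >/dev/null
python3 -m inch '[0,0,-0.7,0,0,0, 0,0,-0.7,0,0,0, 0,0,-0.7,0,0,0, 0,0,-0.7,0,0,0, 0,0,-0.7,0,0,0, 0,0,-0.7,0,0,0, 0,0,-0.7,0,0,0, 0,0,-0.7,0,0,0, 0,0,-0.7,0,0,0, 0,0,-0.7,0,0,0, 0,0,-0.7,0,0,0, 0,0,-0.7,0,0,0]'
python3 - <<'E'
from h import *
a=save("wrist","w6.png"); b=save("scene","s6.png")
c=cv2.resize(b[110:235,190:350],(640,500),interpolation=cv2.INTER_CUBIC)
cv2.imwrite("pics/s6c.png",np.vstack([cv2.resize(c,(448,350)),cv2.resize(a,(448,240)) if 0 else cv2.resize(a[60:340,150:500],(448,250))])[:,:,::-1])
E
```

```text
time: 10.37
position: [0.6025, 0.0628, 0.1659]
tool_rot: [0.654, 0.757, 0.0, 0.0]
ft_force: [-0.9, 0.8, -0.4]
grip_width: 0.0595
grip_force: 25.0
time: 11.03
position: [0.6024, 0.0627, 0.1657]
tool_rot: [0.654, 0.757, 0.0, 0.0]
ft_force: [0.9, 0.1, 0.2]
grip_width: 0.0867
grip_force: 0.0
time: 12.28
position: [0.6024, 0.0627, 0.3017]
tool_rot: [0.654, 0.757, -0.0, -0.0]
ft_force: [0.3, -1.0, -0.6]
grip_width: 0.0872
grip_force: 0.0
```

View pics/s6c.png

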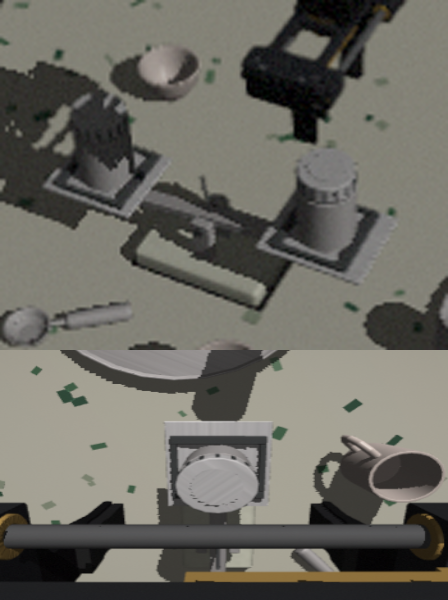

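Canister A stands flat inside the left frame. Now measure the beam by tracking pan corners between the first scene picture and now.

```bash
cat > beam.py <<'E'
from h import *
import sys
im=save("scene",sys.argv[1])
d=np.array([-.1453,.9894]);a=np.array([.9894,.1453]);P=lambda s,x,z:np.r_[s*d+x*a,z]
old=cv2.imread("pics/s0.png"); ims={"s6":cv2.imread("pics/s6.png"),"now":im[:,:,::-1].copy()}
for n,s,z0,sg in(("L",.0293,.108,-1),("R",-.342,.083,1)):
  for x in (.556,.652):
    p=proj("scene",[P(s,x,z0),P(s,x,z0+sg*.025)]); c=p[0].round().astype(int)
    print(n,x,"full swing",(p[1]-p[0]).round(1),end=" ")
    for k,i in ims.items():
        t=cv2.resize(old[c[1]-8:c[1]+9,c[0]-8:c[0]+9],None,fx=4,fy=4,interpolation=cv2.INTER_CUBIC)
        w=cv2.resize(i[c[1]-22:c[1]+23,c[0]-22:c[0]+23],None,fx=4,fy=4,interpolation=cv2.INTER_CUBIC)
        r=cv2.matchTemplate(w,t,cv2.TM_CCOEFF_NORMED); _,v,_,l=cv2.minMaxLoc(r)
        print(k,(np.array(l)/4-14).tolist(),round(v,2),end=" ")
    print()
E
python3 -m inch '[0,0,0,0,0,0, 0,0,0,0,0,0, 0,0,0,0,0,0, 0,0,0,0,0,0, 0,0,0,0,0,0, 0,0,0,0,0,0, 0,0,0,0,0,0, 0,0,0,0,0,0, 0,0,0,0,0,0, 0,0,0,0,0,0, 0,0,0,0,0,0, 0,0,0,0,0,0, 0,0,0,0,0,0, 0,0,0,0,0,0, 0,0,0,0,0,0, 0,0,0,0,0,0, 0,0,0,0,0,0, 0,0,0,0,0,0]' >/dev/null
python3 beam.py s7.png
```

```text
L 0.556 full swing [-0.3  5.9] s6 [0.0, 0.0] 0.84 now [0.0, 0.0] 0.84 
L 0.652 full swing [-0.1  5.8] s6 [0.0, 0.0] 0.99 now [0.0, 0.0] 0.99 
R 0.556 full swing [-1.  -5.9] s6 [10.0, -5.5] 0.44 now [10.0, -5.5] 0.44 
R 0.652 full swing [-1.3 -5.9] s6 [0.0, 0.0] 0.98 now [0.0, 0.0] 0.98
```

Both pans are exactly where they began: left stays up at the stop, so B (right) is clearly heavier. Next, go over B.

```bash
for k in 1; do python3 -m inch '[-0.5,0,0,0,0,0, -0.82,0,0,0,0,0, -0.82,0,0,0,0,0]'; python3 -m inch '[-0.5,0,0,0,0,0, -0.82,0,0,0,0,0, -0.82,0,0,0,0,0]';python3 -m inch '[-0.5,0,0,0,0,0, -0.82,0,0,0,0,0, -0.82,0,0,0,0,0]'; done >/dev/null
python3 -m inch '[-0.5,0,0.3,0,0,0, -0.82,0,0.7,0,0,0, -0.82,0,0.7,0,0,0, -0.82,0,0.7,0,0,0, -0.82,0,0.7,0,0,0]'
python3 - <<'E'
from h import *
im=save("wrist","w8.png"); o=get_obs();p=np.array(o["position"])
d=np.array([-.1453,.9894]);a=np.array([.9894,.1453])
print("tcp s,a",p[:2]@d,p[:2]@a,p[2])
for r in cut_out("wrist","canister_b_mid")[:2]: print(r["conf"],r["bbox"])
im=cv2.cvtColor(im,cv2.COLOR_RGB2GRAY)
cv2.imwrite("pics/w8c.png",im[100:320,180:470])
q=[-.288*d+.604*a]; print("B lid at",proj("wrist",[[*q[0],.175]]),"TCP axis at lid z",proj("wrist",[[p[0],p[1],.175]]))
E
```

```text
time: 15.1
position: [0.6403, -0.1957, 0.2456]
tool_rot: [0.654, 0.757, 0.0, -0.001]
ft_force: [0.2, 0.1, -0.2]
grip_width: 0.087
grip_force: 0.0
tcp s,a -0.2865292330578532 0.6056537273384568 0.24671530873976977
0.97 [285.6, 171.0, 359.5, 256.0]
0.31 [456.3, 0.0, 502.7, 10.2]
B lid at [[315.96065876 223.09809078]] TCP axis at lid z [[318.08599874 221.28081984]]
```

View pics/w8c.png

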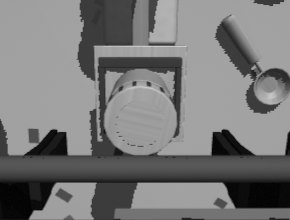

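B's lid is at about (321,218) versus the tool axis at (318,221): within ~2 mm. Descend and grip across the beam.

```bash
python3 -m inch '[0.015,0,0.3,0,0,0, 0.015,0,0.7,0,0,0, 0.015,0,0.7,0,0,0]' >/dev/null
python3 -m inch '[0,0,0.2,0,0,0, 0,0,0.4,0,0,0, 0,0,0.545,0,0,0, 0,0,0.545,0,0,0, 0,0,0.545,0,0,0]'
python3 -m inch '[0,0,0,0,0,0, 0,0,0,0,0,0, 0,0,0,0,0,0, 0,0,0,0,0,0, 0,0,0,0,0,0, 0,0,0,0,0,0, 0,0,0,0,0,0, 0,0,0,0,0,0]' 50 20
python3 -m inch '[0,0,-0.02,0,0,0, 0,0,-0.05,0,0,0, 0,0,-0.08,0,0,0, 0,0,-0.11,0,0,0, 0,0,-0.14,0,0,0, 0,0,-0.17,0,0,0, 0,0,-0.2,0,0,0, 0,0,-0.23,0,0,0, 0,0,-0.26,0,0,0, 0,0,-0.29,0,0,0, 0,0,-0.32,0,0,0, 0,0,-0.35,0,0,0, 0,0,-0.4,0,0,0, 0,0,-0.45,0,0,0, 0,0,-0.5,0,0,0, 0,0,-0.5,0,0,0]'
```

```text
time: 15.87
position: [0.6405, -0.1953, 0.1469]
tool_rot: [0.654, 0.757, 0.0, 0.0]
ft_force: [-0.1, 0.1, 0.4]
grip_width: 0.0869
grip_force: 0.0
time: 16.53
position: [0.6406, -0.1959, 0.1466]
tool_rot: [0.654, 0.757, 0.0, 0.0]
ft_force: [-0.0, 0.5, 2.3]
grip_width: 0.0593
grip_force: 20.0
time: 17.87
position: [0.6407, -0.1959, 0.1871]
tool_rot: [0.654, 0.757, 0.0, 0.001]
ft_force: [0.8, -1.1, -3.7]
grip_width: 0.0595
grip_force: 20.0
```

```bash
python3 -m inch '[0,0,-0.4,0,0,0, 0,-0.3,-0.8,0,0,0, 0,-0.7,-0.8,0,0,0, 0,-1,-0.8,0,0,0, 0,-1,-0.8,0,0,0]'
for i in 1; do python3 -m inch '[0.3,0,0,0,0,0, 0.65,0,0,0,0,0, 0.95,0,0,0,0,0]'; python3 -m inch '[0.4,0,0,0,0,0, 0.95,0,0,0,0,0, 0.95,0,0,0,0,0]';python3 -m inch '[0.4,0,0,0,0,0, 0.95,0,0,0,0,0, 0.95,0,0,0,0,0]';python3 -m inch '[0.4,0,0,0,0,0, 0.95,0,0,0,0,0, 0.95,0,0,0,0,0]';python3 -m inch '[0.4,0,0,0,0,0, 0.95,0,0,0,0,0, 0.95,0,0,0,0,0]'; done >/dev/null
python3 -m inch '[0.4,-0.05,0,0,0,0, 0.7,-0.1,0,0,0,0, 0.92,-0.13,0,0,0,0, 0.92,-0.13,0,0,0,0, 0.92,-0.13,0,0,0,0]'
python3 - <<'E'
from h import *
a=save("top","t9.png"); w=save("wrist","w9.png")
c=cv2.resize(a[150:310,150:370],None,fx=2.2,fy=2.2)
cv2.imwrite("pics/tw9.png",np.vstack([c,cv2.resize(w[:200],(484,151))])[:,:,::-1]); print(get_obs()["position"],proj("top",[[.485,.24,.004]]))
E
```

```text
time: 18.28
position: [0.5559, -0.2068, 0.2505]
tool_rot: [0.654, 0.756, -0.001, -0.003]
ft_force: [-0.4, 0.3, -3.5]
grip_width: 0.0597
grip_force: 20.0
time: 19.95
position: [0.4847, 0.2405, 0.2501]
tool_rot: [0.653, 0.757, -0.0, 0.0]
ft_force: [0.1, -0.6, -3.3]
grip_width: 0.0597
grip_force: 20.0
[0.4853282  0.2393461  0.25010591] [[260.76340988 249.91823031]]
```

View pics/tw9.png

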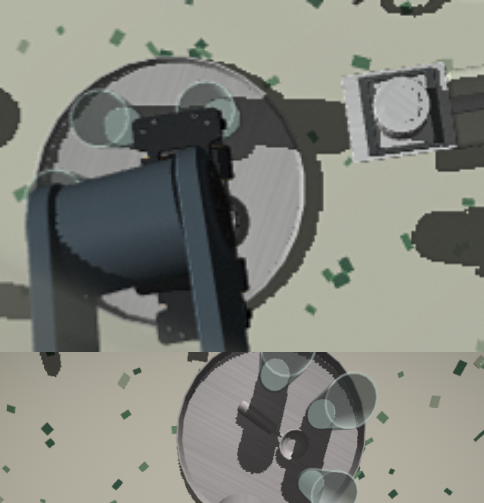

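Tray spot (bottom centre in the wrist view) is free; nearest glass sits up-right with the spoon beyond. Shift 10 mm away from the glass and go down.

```bash
python3 -m inch '[0,-0.125,0.4,0,0,0, 0,-0.125,0.9,0,0,0, 0,-0.125,0.9,0,0,0]' >/dev/null
python3 -m inch '[0,0,0.4,0,0,0, 0,0,0.8,0,0,0, 0,0,1,0,0,0, 0,0,1,0,0,0, 0,0,1,0,0,0]'
python3 -m inch '[0,0,0.08,0,0,0, 0,0,0.16,0,0,0, 0,0,0.24,0,0,0, 0,0,0.3,0,0,0, 0,0,0.33,0,0,0, 0,0,0.33,0,0,0, 0,0,0.33,0,0,0]'
python3 -m inch '[0,0,0.015,0,0,0, 0,0,0.03,0,0,0, 0,0,0.03,0,0,0]'
```

```text
time: 20.72
position: [0.4762, 0.238, 0.0988]
tool_rot: [0.654, 0.756, 0.0, 0.0]
ft_force: [1.4, -0.0, -3.4]
grip_width: 0.0597
grip_force: 20.0
time: 21.3
position: [0.4751, 0.2385, 0.0716]
tool_rot: [0.654, 0.757, -0.0, -0.0]
ft_force: [0.5, -0.5, -3.4]
grip_width: 0.0598
grip_force: 20.0
time: 21.55
position: [0.4751, 0.2385, 0.0693]
tool_rot: [0.654, 0.757, 0.0, -0.0]
ft_force: [-0.4, 0.5, -3.1]
grip_width: 0.0599
grip_force: 20.0
```

```bash
python3 -m inch '[0,0,0.012,0,0,0, 0,0,0.025,0,0,0, 0,0,0.025,0,0,0, 0,0,0.025,0,0,0]'
python3 -m inch '[0,0,0.01,0,0,0, 0,0,0.01,0,0,0, 0,0,0.01,0,0,0, 0,0,0.01,0,0,0]'
```

```text
time: 21.88
position: [0.4753, 0.2386, 0.0682]
tool_rot: [0.654, 0.757, 0.0, 0.0]
ft_force: [-2.1, -1.3, 5.0]
grip_width: 0.0597
grip_force: 20.0
time: 22.22
position: [0.4753, 0.2386, 0.0681]
tool_rot: [0.654, 0.757, 0.0, 0.0]
ft_force: [-2.6, 0.4, 11.1]
grip_width: 0.0597
grip_force: 20.0
```

Standing on the tray; release, rise and check.

```bash
python3 -m inch '[0,0,0,0,0,0, 0,0,0,0,0,0, 0,0,0,0,0,0, 0,0,0,0,0,0, 0,0,0,0,0,0, 0,0,0,0,0,0, 0,0,0,0,0,0]' 87
python3 -m inch '[0,0,-0.3,0,0,0, 0,0,-0.7,0,0,0, 0,0,-1,0,0,0, 0,0,-1,0,0,0]' >/dev/null
python3 -m inch '[0,0,-0.5,0,0,0, 0,0,-1,0,0,0, 0,0,-1,0,0,0, 0,0,-1,0,0,0]' >/dev/null
python3 -m inch '[-0.5,-0.5,0,0,0,0, -1,-1,0,0,0,0, -1,-1,0,0,0,0, -1,-1,0,0,0,0, -1,-1,0,0,0,0, -1,-1,0,0,0,0, -1,-1,0,0,0,0, -1,-1,0,0,0,0]'
python3 - <<'E'
from h import *
b=save("scene","s10.png"); a=camera("top")
cv2.imwrite("pics/s10c.png",np.vstack([cv2.resize(b[110:290,190:470],(600,386)),cv2.resize(a[160:310,150:490],(600,214))])[:,:,::-1])
for c,z in(("top",.08),):
    for r in cut_out(c,"canister_a_mid")[:3]: 
        x=r["bbox"]; print(r["conf"],x,ray(c,[((x[0]+x[2])/2,(x[1]+x[3])/2)],z)[0].round(3))
E
```

```text
time: 22.8
position: [0.4751, 0.2385, 0.0664]
tool_rot: [0.654, 0.757, -0.0, -0.0]
ft_force: [0.3, 0.5, 0.3]
grip_width: 0.0864
grip_force: 0.0
time: 24.13
position: [0.4084, 0.1483, 0.2262]
tool_rot: [0.654, 0.757, 0.0, 0.0]
ft_force: [0.3, 0.6, 0.7]
grip_width: 0.087
grip_force: 0.0
0.84 [318.6, 187.4, 345.8, 213.8] [0.603 0.059 0.08 ]
0.47 [167.1, 177.2, 286.3, 299.0] [0.514 0.311 0.08 ]
```

View pics/s10c.png

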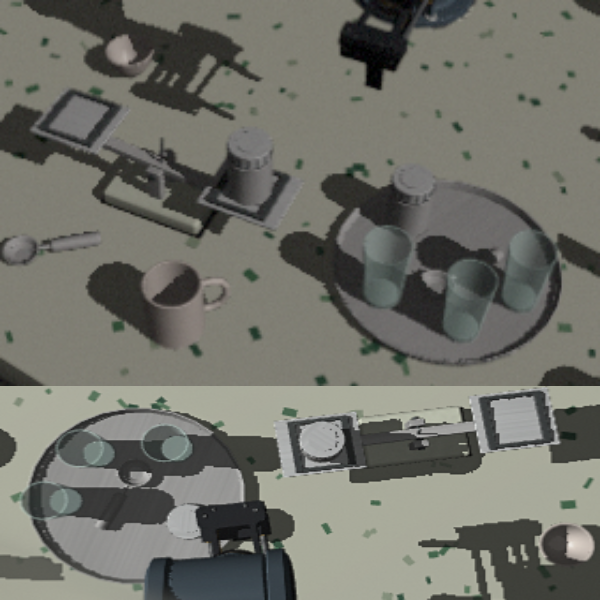

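B stands on the tray at scene crop (412,200), A is upright in the left frame at (248,165), and everything else is undisturbed.

```bash
python3 -c "
from rig import hand_in; print(hand_in())"
```

```text
the job is handed in; nothing more can be done
None
```

The job is handed in, with no verdict returned: canister B was the heavier, as the beam stayed down on its side. It now stands upright on the tray, and A is left seated in the left pan's frame.

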